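# Shut and pin the clamshell drill jig

## Robot

A 6-joint arm with a two-finger parallel gripper is mounted at the origin on the work surface. World frame = base frame: x ahead of the robot, y to its left, z up, the work surface at z = 0. Lengths are in m, angles in rad, forces in N, time in s.
With the tool pointing down it reaches from about 0.25 to 0.775 m from the base axis. Payload 4 kg.
Tool frame: the origin (TCP) lies at the very end of the fingers, on their centre line; the grasp point (between the pads) lies manip.hold_point_z behind it (manip.hold_point_z is the distance from the TCP to the grasp point, in m); z points along the fingers, y is the direction in which the jaws open and shut (so a half turn about z gives the same grasp; the last joint's range is limited). The gripper opens to 85 mm and grips with 20 to 120 N. Pads are 22 mm wide; open, the fingers measure 114 mm over their backs; the gripper's body (76 mm by 85 mm) begins 54 mm behind the grasp point. The pads swing forward as they close: fully open they stand 13 mm farther back than shut.
Start: joints at [1.021, 0.087, 1.371, -0, 1.684, -0.103], TCP at [0.238, 0.496, 0.231] pointing down, gripper open.
Joint ranges: [-3.1, 3.1], [-0.76, 2.03], [0.27, 2.55], [-1.08, 4.22], [0.17, 2.65], [-2.57, 2.57]. Speed limits (rad/s): [2.79, 2.79, 3.14, 3.14, 3.14, 3.14].

## Interface

Orientations are given as a unit quaternion [x, y, z, w].
In Python, from rig import manip gives the robot as it stands.
- The arm moves only by the tool send_rows, never from a script. Its argument "increments" is a list of rows, each an object of numbers: "wx", "wy", "wz": the turn, a rotation vector about the tool's x, y, z in rad; "x", "y", "z": the shift along the tool's x, y, z in cm; "fingers": the finger opening in cm, from 0 to 8.54. A call has 1 to 5 rows; each row shifts and turns the commanded pose from where the row before left it, along the tool's axes as they then stand; what a row does not reach is not made up. A row lasts 1/10 s, in which the tool goes at most 50 mm and 8.59 degrees, less where a joint would pass 70% of its speed; a pose out of reach is approached as far as the arm can. A call is refused whole if a number of a shift passes 5 or a number of a turn 0.15, either way. A call with a gripper value outside its range is refused whole. The fingers move at their own pace and stop on an object; "grip_force" is the grip in N (left out, the last holds). Time passes only in rows, so rows that do not move let the fingers close. It gives the time, the measured TCP pose, the force and the opening at its end, in the units of the state.
- manip.get_state(): the state, without advancing time (a new reading comes with each control period).
- manip.camera(name): name is "scene" or "top"; returns the picture (480x640x3 uint8, red, green, blue); there is no depth.
- manip.camera_model(name): a dict with "fx", "fy", "cx", "cy" (pixels), "k1" (the pictures are not rectified: a ray, as slopes to the right and down, at radius r is drawn at 1 + k1 r^2 times it, then the intrinsics apply), "rvec" (rotation vector, rad) and "tvec" (3), from world to camera coordinates, as OpenCV has them. Camera axes: x right, y down, z forward; pixel columns grow to the right and rows downward; lengths in m; the calibration is good to about 2 mm. A picture is of the moment at which its call begins. camera_model takes no time and is no camera call.
- manip.close_job(): hands the job in, once; it reports no verdict.
The state is a dict: "time_s": time; "joints": joint angles; "joint_velocities": joint speeds; "tau": joint torques, N m; "position": TCP position; "ee_rot": TCP orientation; "contact_force": force on the tool from outside, world axes, zero at the start; "wrist_torque": the same for the moment, N m; "finger_gap": opening from 0.0 (shut) to 1.0 (fully open).
Only numpy, scipy, OpenCV 4.12 (cv2) and the standard library are available. Lean on these libraries where they do the work, as an engineer would, in place of code of your own. Each camera call takes 0.05 s, during which the arm holds its last target.

## Task

Swing the open orange lid of the drill jig down over the steel tube, then take the red-knobbed pin from the wooden block and push it down through the lid's hole into the hole of the jig's base. The jig's spring keeps lifting the lid, so press the pin down until its collar holds the lid fully shut, and finish like that, still holding the pin and pressing. Leave the tube in its groove and everything else on the bench where it is.

Things in the scene. Friction and masses are not known exactly. Their poses are not given: they have to be found in the camera images.
- jig: Drill jig fixed to the bench: aluminium base 135 mm (x) by 90 mm (y) by 50 mm high, with an orange lid. Origin on the bench surface under the middle of the groove; z up. The hinge is on its +x side, the pin hole and the lid's free side on -x. The tube's groove runs along y through x = 0. A spring plunger (8 mm thick, rising 10 mm above the base) stands at x = -34, y = 30 mm.
- jig_hole (a point): Mouth of the vertical pin hole in the jig's base: 12 mm wide, 50 mm deep (right through the base), mouth at 50 mm above the bench, at x = -55, y = 0 mm of the jig.
- lid (a joint): Lid angle: 0 fully shut, 1.57 upright, 1.85 stop. The stiff hinge (0.16 N m) holds it at any angle, but pushed right down and let go it springs back to about 0.07 rad. The spring takes about 8 N at the pin to shut the lid fully and lifts it again when the push is gone. At 0.07 rad the pin still passes through both holes.
- lid_edge (a point): Middle of the orange lid's free edge, on its outer (upper when shut) face, 150 mm from the hinge axis. The lid is 80 mm wide (y), an 8 mm plate 52 to 60 mm above the bench when shut, but for a raised arch (to 74 mm, with a brass bush to 80 mm) 37 to 83 mm from the axis.
- pin: The pin to use, standing in a hole of the wooden block: steel shank 10 mm thick and 50 mm long with a tapered foot, above it a steel collar 30 mm wide and 6 mm thick, above that a red round knob 22 mm wide and 34 mm tall; 90 mm and 80 g in all. Origin: middle of the foot's end; z along the pin, up to the knob. In the block its collar rests on the block's top.
- stub_pin: Another pin in the same block, with a black knob and only a 24 mm shank; not to be used. Origin: middle of the foot's end. Collar and knob are as on the red pin. The two pins change places from start to start.
- rack: Wooden pin block, fixed to the bench, 60 mm (x) by 150 mm (y) by 55 mm high, with two 13 mm through holes at y = -37 and +37 mm. Origin: centre of its underside.
- tube: Steel tube 25 mm thick and 130 mm long lying in the jig's groove. Origin: its middle, 50 mm above the bench; y along it. To stay there.
- oil_can: White bottle with a red cap, 56 mm wide, 130 mm tall, behind the pin block. Origin: centre of its underside. Bystander.
- spool: Black spool of copper wire standing on end, 70 mm wide, 50 mm tall. Origin: centre of its underside. Bystander.
- screwdriver: Screwdriver lying on the left of the bench. Bystander.
- wrench: Wrench lying on the left of the bench. Bystander.
- lid_hinge (a point): Middle of the lid's hinge axis, which runs along the jig's y, at x = 60 mm of the jig, 50 mm above the bench.
- lid_hole (a point): Centre of the lid's 14 mm pin hole, on the lid's outer face, 115 mm from the hinge axis. Shut, it lies over the base's hole, 60 mm above the bench; at 0.07 rad it is 8 mm higher and 1 mm nearer the hinge.

How it is judged:
By the outcome, as a careful person would: the job done as asked, in the order asked, and still so for the second after the job is handed in, while the arm keeps its last pose, push and grip.
It also fails if it takes over 54 s, if anything falls off the work surface, if the arm or the gripper's body presses on something with over 40 N, if the wrist force passes 120 N, or if a joint passes its speed limit or range.

## Working session

There is one attempt and no reset: what is moved stays moved. The work goes in short steps, Python scripts to look and compute and a tool call to move; the robot and the scene stay as the last step left them, time stands still between calls to the robot, and variables do not carry over. Pictures are saved under pics/ and viewed, and the job is handed in when it is done.

Besides the shell and the picture viewer there is one more tool, called after "Emit:" in YAML: its name, and indented under it one key for each argument. send_rows: Moves the arm, as the interface text tells. Its arguments: {"type":"object","properties":{"increments":{"type":"array","items":{"type":"object","properties":{"wx":{"type":"number"},"wy":{"type":"number"},"wz":{"type":"number"},"x":{"type":"number"},"y":{"type":"number"},"z":{"type":"number"},"fingers":{"type":"number"}}}},"grip_force":{"type":"number"}},"required":["increments"]}

```bash
mkdir -p pics; ls
python3 - <<'E'
from rig import manip
import cv2,json
for n in("scene","top"):
    cv2.imwrite(f"pics/{n}0.png",manip.camera(n)[:,:,::-1]); print(n,manip.camera_model(n))
print(manip.get_state(), manip.hold_point_z)
E
```

```text
pics
scene {'fx': 451.67883449218016, 'fy': 451.67883449218016, 'cx': 318.3222000703136, 'cy': 243.84897670882805, 'k1': 0.02011152582524241, 'rvec': array([ 2.05571477,  0.81431071, -0.40331666]), 'tvec': array([-0.4541542 , -0.13533324,  1.16737461])}
top {'fx': 543.9844510025733, 'fy': 543.9844510025733, 'cx': 320.3739225493342, 'cy': 228.25437387440243, 'k1': -0.004372152423271352, 'rvec': array([ 2.15333306, -2.12252172,  0.20006756]), 'tvec': array([0.06307481, 0.55890468, 1.04246506])}
{'time_s': 0.1, 'joints': array([ 1.02089405e+00,  8.79074115e-02,  1.37213212e+00, -5.71289965e-05,
        1.68360243e+00, -1.03101574e-01]), 'joint_velocities': array([-0.00078426, -0.00194128, -0.00318989, -0.0004893 ,  0.00170792,
        0.00208658]), 'tau': array([ 2.33497994e-03, -3.53014112e+01, -3.14219427e+01, -9.46656974e-05,
        7.93927844e-03,  1.85855589e-05]), 'position': array([0.23742674, 0.49560633, 0.23022708]), 'ee_rot': array([ 2.21549739e-01,  9.75148533e-01, -9.79626016e-04, -3.01752476e-04]), 'contact_force': array([-0.96209508,  0.87630892, -0.0023564 ]), 'wrist_torque': array([-0.02921103,  0.01137532, -0.0255768 ]), 'finger_gap': 1.0029193504029288} 0.0187
```

View pics/scene0.png

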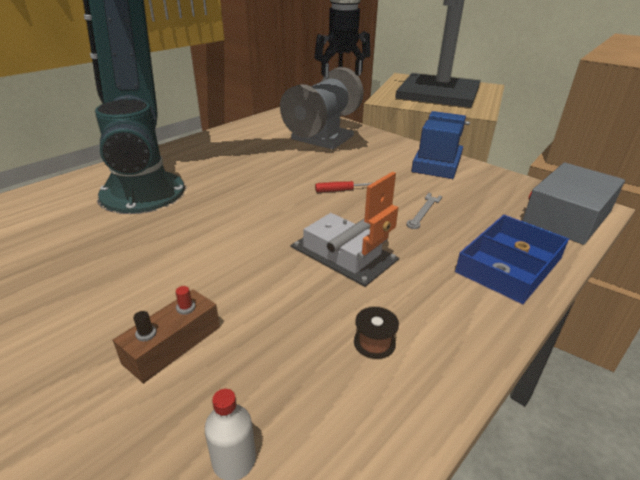

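View pics/top0.png

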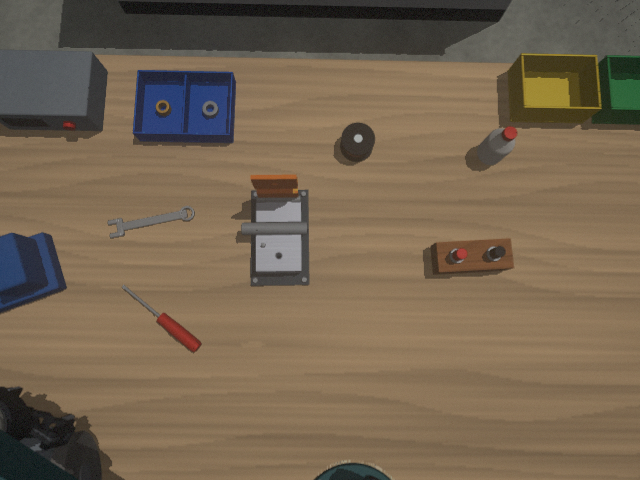

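The scene shows the lid upright at about (380,210), the red pin at (184,297) and the black one at (143,325). In the top view, the base hole is at about (279,256), the red knob at (459,255) and the lid's top edge at (273,183). I'll zoom in to measure them.

```bash
cat > h.py <<'E'
import numpy as np,cv2
from rig import manip
from scipy.spatial.transform import Rotation as R
def cam(n):
    m=manip.camera_model(n);K=np.array([[m['fx'],0,m['cx']],[0,m['fy'],m['cy']],[0,0,1]])
    return K,np.array([m['k1'],0,0,0,0.]),np.array(m['rvec'],float),np.array(m['tvec'],float)
def proj(n,P):
    K,d,r,t=cam(n);return cv2.projectPoints(np.array(P,float).reshape(-1,1,3),r,t,K,d)[0].reshape(-1,2)
def atz(n,uv,z):
    K,d,r,t=cam(n);u=cv2.undistortPoints(np.array(uv,float).reshape(1,1,2),K,d).ravel()
    M=cv2.Rodrigues(r)[0];c=-M.T@t;ray=M.T@np.array([u[0],u[1],1]);return c+ray*(z-c[2])/ray[2]
def tri(uvs,uvt):
    A=[];b=[]
    for n,uv in(("scene",uvs),("top",uvt)):
        p0=atz(n,uv,0);p1=atz(n,uv,.3);dd=(p1-p0)/np.linalg.norm(p1-p0);Q=np.eye(3)-np.outer(dd,dd);A.append(Q);b.append(Q@p0)
    A=np.vstack(A);b=np.hstack(b);x=np.linalg.lstsq(A,b,rcond=None)[0];return x,np.linalg.norm(A@x-b)
def crop(n,x0,y0,w,h,s,name,img=None):
    if img is None: img=manip.camera(n)
    cv2.imwrite("pics/"+name,cv2.resize(img[y0:y0+h,x0:x0+w,::-1],None,fx=s,fy=s,interpolation=cv2.INTER_CUBIC))
E
python3 - <<'E'
import cv2,numpy as np
from h import *
t=cv2.imread('pics/top0.png')[:,:,::-1];s=cv2.imread('pics/scene0.png')[:,:,::-1]
crop('',235,165,90,130,4.6,'c1.png',t);crop('',425,225,100,60,6,'c2.png',t)
crop('',285,165,130,120,5,'c3.png',s);crop('',105,275,120,110,5,'c4.png',s)
E
```

```text
(no output)
```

View pics/c1.png

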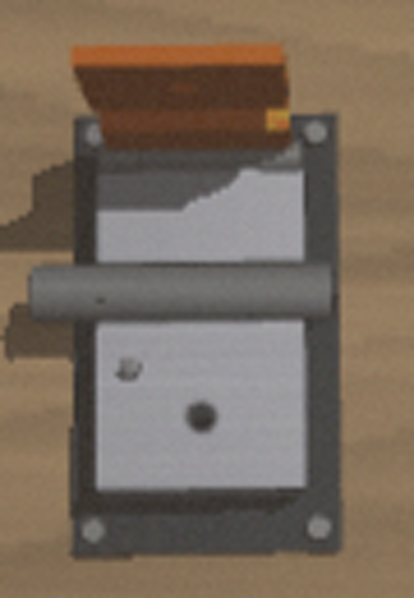

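View pics/c2.png

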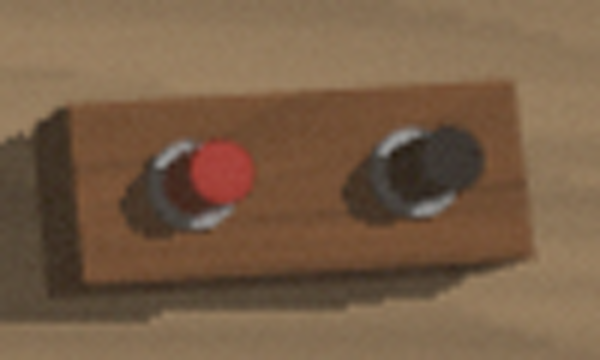

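View pics/c3.png

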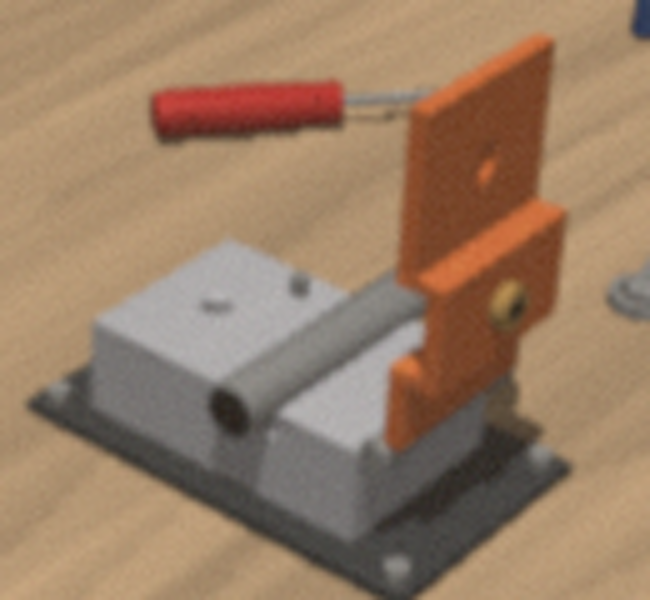

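View pics/c4.png

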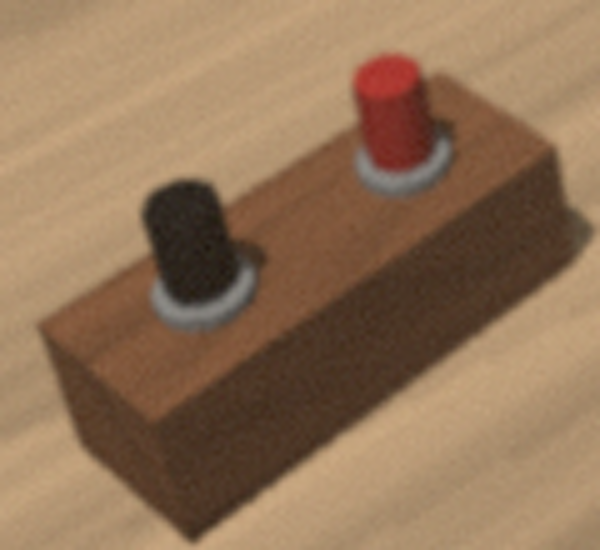

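Run:
```python
from h import *
T=lambda x,y,x0,y0,s:((x+.5)/s-.5+x0,(y+.5)/s-.5+y0)
c1=lambda x,y:T(x,y,235,165,4.6);c2=lambda x,y:T(x,y,425,225,6);c3=lambda x,y:T(x,y,285,165,5);c4=lambda x,y:T(x,y,105,275,5)
p=lambda l,a:print(l,np.round(a,4))
p('hole',atz('top',c1(201,416),.05));p('hole s',atz('scene',c3(216,305),.05));print(tri(c3(216,305),c1(201,416)))
for l,x,y in(('frontL',97,488),('frontR',305,488),('sideL',97,325),('sideR',305,325),('plateFL',72,555),('plateFR',342,553),('plateBL',75,115),('plateBR',340,115)):p(l,atz('top',c1(x,y),.05 if 'p' not in l else .008))
p('plunger',atz('top',c1(127,368),.06));
p('scene fr R',atz('scene',c3(94,322),.05));p('scene F L',atz('scene',c3(232,240),.05));p('scene B R',atz('scene',c3(352,447),.05))
print('knob',tri(c4(389,76),c2(222,172)));p('knob t',atz('top',c2(222,172),.095));p('knob s',atz('scene',c4(389,76),.095))
p('black t',atz('top',c2(453,157),.095))
for l,x,y in(('r1',70,104),('r2',515,82),('r3',532,258),('r4',85,282)):p(l,atz('top',c2(x,y),.055))
# lid corners
print('lid L rear',tri(c3(553,38),c1(72,46)));print('lid R rear/outer',tri(c3(432,100),c1(284,46)));print('lid R inner',tri(c3(412,105),c1(288,66)))
```

```text
hole [0.5024 0.1538 0.05  ]
hole s [0.5034 0.153  0.05  ]
(array([0.50252826, 0.15387202, 0.04921678]), np.float64(0.00010771839364366766))
frontL [0.4707 0.1974 0.05  ]
frontR [0.472  0.1084 0.05  ]
sideL [0.5413 0.1998 0.05  ]
sideR [0.5427 0.1098 0.05  ]
plateFL [0.4447 0.2119 0.008 ]
plateFR [0.4473 0.0924 0.008 ]
plateBL [0.6449 0.2175 0.008 ]
plateBR [0.647  0.0966 0.008 ]
plunger [0.5213 0.1853 0.06  ]
scene fr R [0.4755 0.1077 0.05  ]
scene F L [0.473  0.1976 0.05  ]
scene B R [0.6088 0.1139 0.05  ]
knob (array([ 0.50624973, -0.19840025,  0.092714  ]), np.float64(0.001113211784403896))
knob t [ 0.5055 -0.1984  0.095 ]
knob s [ 0.5093 -0.1991  0.095 ]
black t [ 0.5115 -0.2726  0.095 ]
r1 [ 0.5327 -0.1596  0.055 ]
r2 [ 0.5424 -0.3084  0.055 ]
r3 [ 0.4837 -0.3113  0.055 ]
r4 [ 0.4737 -0.1632  0.055 ]
lid L rear (array([0.62446708, 0.19678128, 0.20025572]), np.float64(8.729712186474676e-05))
lid R rear/outer (array([0.62626853, 0.11757148, 0.20465935]), np.float64(0.002820500186985114))
lid R inner (array([0.61939771, 0.11594388, 0.20085838]), np.float64(0.0026343368777927353))
```

Checks on the measurements:
- **Base hole:** it triangulates to z = 49 mm (50 expected).
- **Knob top:** z = 93 mm (95 expected).
- **Lid edge:** z ≈ 200 mm, so the lid is upright.
- **Jig yaw:** about +0.022 rad.

Next I'll turn the jaws along the jig's y, close them and go behind the lid.

Emit:
send_rows:
  increments:
    - {"wz":-0.117,"z":-1.2,"fingers":0}
    - {"wz":-0.117,"z":-1.2,"fingers":0}
    - {"wz":-0.117,"z":-1.2,"fingers":0}
    - {"wz":-0.117,"z":-1.0,"fingers":0}
    - {"fingers":0}
  grip_force: 40

```text
validation failed for argument at $.in...
```

```bash
cat >> h.py <<'E'
def to(P):
    s=manip.get_state();r=R.from_quat(s['ee_rot']);return np.round(100*r.inv().apply(np.array(P)-s['position']),2)
def st():
    s=manip.get_state();m=R.from_quat(s['ee_rot']).as_matrix();print('t',round(s['time_s'],2),'p',np.round(s['position'],4),'F',np.round(s['contact_force'],1),'M',np.round(s['wrist_torque'],2),'gap',round(s['finger_gap'],3));return s,m
E
python3 - <<'E'
from h import *
s,m=st();print(m.round(3),s['joints'].round(2));print(to((.665,.1565,.27)))
E
```

```text
t 0.1 p [0.2374 0.4956 0.2302] F [-1.   0.9 -0. ] M [-0.03  0.01 -0.03] gap 1.003
[[-0.902  0.432 -0.001]
 [ 0.432  0.902 -0.002]
 [ 0.    -0.002 -1.   ]] [ 1.02  0.09  1.37 -0.    1.68 -0.1 ]
[-53.21 -12.11  -3.96]
```

Emit:
send_rows:
  increments:
    - {"x":0,"y":0,"z":-1.2,"wx":0,"wy":0,"wz":-0.117,"fingers":0}
    - {"x":0,"y":0,"z":-1.2,"wx":0,"wy":0,"wz":-0.117,"fingers":0}
    - {"x":0,"y":0,"z":-1.2,"wx":0,"wy":0,"wz":-0.117,"fingers":0}
    - {"x":0,"y":0,"z":-1.0,"wx":0,"wy":0,"wz":-0.117,"fingers":0}
  grip_force: 40

```text
time_s: 0.5
position: [0.2376, 0.4959, 0.2774]
ee_rot: [-0.013, 1.0, -0.0, -0.0]
contact_force: [0.2, 0.5, 0.2]
finger_gap: 0.329
```

Run:
```python
from h import *
s,m=st();print(m.round(3),s['joints'].round(2));print(to((.665,.1565,.27)))
```

```text
t 0.5 p [0.2376 0.4959 0.2774] F [0.2 0.5 0.2] M [ 0.01  0.   -0.02] gap 0.329
[[-1.    -0.026 -0.   ]
 [-0.026  1.    -0.001]
 [ 0.    -0.001 -1.   ]] [ 1.02  0.08  1.28  0.    1.77 -0.58]
[-41.85 -35.04   0.74]
```

Emit:
send_rows:
  increments:
    - {"x":-3.8,"y":-3.2,"z":0,"wx":0,"wy":0,"wz":0,"fingers":0}
    - {"x":-3.8,"y":-3.2,"z":0,"wx":0,"wy":0,"wz":0,"fingers":0}
    - {"x":-3.8,"y":-3.2,"z":0,"wx":0,"wy":0,"wz":0,"fingers":0}
    - {"x":-3.8,"y":-3.2,"z":0,"wx":0,"wy":0,"wz":0,"fingers":0}
    - {"x":-3.8,"y":-3.2,"z":0,"wx":0,"wy":0,"wz":0,"fingers":0}

```text
time_s: 1.0
position: [0.432, 0.3386, 0.2768]
ee_rot: [-0.011, 1.0, -0.0, -0.0]
contact_force: [-0.2, 0.7, 0.0]
finger_gap: 0.001
```

Emit:
send_rows:
  increments:
    - {"x":-3.8,"y":-3.2,"z":0,"wx":0,"wy":0,"wz":0,"fingers":0}
    - {"x":-3.8,"y":-3.2,"z":0,"wx":0,"wy":0,"wz":0,"fingers":0}
    - {"x":-3.8,"y":-3.2,"z":0,"wx":0,"wy":0,"wz":0,"fingers":0}
    - {"x":-3.8,"y":-3.2,"z":0,"wx":0,"wy":0,"wz":0,"fingers":0}
    - {"x":-3.8,"y":-3.2,"z":0,"wx":0,"wy":0,"wz":0,"fingers":0}

```text
time_s: 1.5
position: [0.6255, 0.1826, 0.2766]
ee_rot: [-0.011, 1.0, 0.0, -0.001]
contact_force: [1.6, 0.2, 0.1]
finger_gap: 0.005
```

Run:
```python
from h import *
s,m=st();print(m.round(3),s['joints'].round(2));print(to((.665,.1565,.18)))
```

```text
t 1.5 p [0.6255 0.1826 0.2766] F [1.6 0.2 0.1] M [ 0.03 -0.02 -0.02] gap 0.005
[[-1.    -0.021 -0.001]
 [-0.021  1.     0.   ]
 [ 0.001  0.    -1.   ]] [ 0.2   0.32  1.01  0.    1.81 -1.39]
[-3.91 -2.69  9.65]
```

Emit:
send_rows:
  increments:
    - {"x":-2.0,"y":-1.4,"z":0,"wx":0,"wy":0,"wz":0,"fingers":0}
    - {"x":-2.0,"y":-1.3,"z":0,"wx":0,"wy":0,"wz":0,"fingers":0}
    - {"x":0,"y":0,"z":3.2,"wx":0,"wy":0,"wz":0,"fingers":0}
    - {"x":0,"y":0,"z":3.2,"wx":0,"wy":0,"wz":0,"fingers":0}
    - {"x":0,"y":0,"z":3.0,"wx":0,"wy":0,"wz":0,"fingers":0}

```text
time_s: 2.0
position: [0.6648, 0.1576, 0.181]
ee_rot: [-0.01, 1.0, -0.0, -0.001]
contact_force: [-0.1, -0.8, -0.1]
finger_gap: -0.001
```

Run:
```python
from h import *
s,m=st()
# tip centre path: contact at radius r, tip corner half-thickness h
H=np.array([.618,.1562,.05]);u=np.array([np.cos(.022),np.sin(.022),0]);r=.138;prev=s['position']
for d in (88,80,70,60,50,40,30,20,12,6):
    th=np.radians(d); P=H+u*(-r*np.cos(th)+.010*np.sin(th))+np.array([0,0,r*np.sin(th)+.010*np.cos(th)])
    # finger box ±11mm in x, contact at whichever corner: keep -x corner on the face
    P=P+u*.011
    print(d,P.round(4),(100*m.T@(P-prev)).round(2));prev=P
```

```text
t 2.0 p [0.6648 0.1576 0.181 ] F [-0.1 -0.8 -0.1] M [ 0.05 -0.03  0.02] gap -0.001
88 [0.6342 0.1566 0.1883] [ 3.06 -0.04 -0.72]
80 [0.6149 0.1561 0.1876] [ 1.93 -0.    0.07]
70 [0.5912 0.1556 0.1831] [ 2.37 -0.    0.46]
60 [0.5687 0.1551 0.1745] [ 2.25 -0.    0.86]
50 [0.548  0.1547 0.1621] [ 2.07 -0.    1.24]
40 [0.5297 0.1543 0.1464] [ 1.82 -0.    1.58]
30 [0.5145 0.1539 0.1277] [ 1.52 -0.    1.87]
20 [0.5028 0.1537 0.1066] [ 1.17 -0.    2.11]
12 [0.4961 0.1535 0.0885] [ 0.66 -0.    1.81]
6 [0.4928 0.1534 0.0744] [ 0.33 -0.    1.41]
```

Emit:
send_rows:
  increments:
    - {"x":1.5,"y":0,"z":-0.3,"wx":0,"wy":0,"wz":0,"fingers":0}
    - {"x":1.6,"y":0,"z":-0.4,"wx":0,"wy":0,"wz":0,"fingers":0}
    - {"x":1.0,"y":0,"z":0,"wx":0,"wy":0,"wz":0,"fingers":0}
    - {"x":1.0,"y":0,"z":0.1,"wx":0,"wy":0,"wz":0,"fingers":0}
    - {"x":1.2,"y":0,"z":0.2,"wx":0,"wy":0,"wz":0,"fingers":0}

```text
time_s: 2.5
position: [0.6019, 0.1565, 0.1876]
ee_rot: [-0.01, 1.0, -0.0, 0.001]
contact_force: [1.6, -1.0, 0.1]
finger_gap: 0.004
```

Emit:
send_rows:
  increments:
    - {"x":1.2,"y":0,"z":0.3,"wx":0,"wy":0,"wz":0,"fingers":0}
    - {"x":1.1,"y":0,"z":0.4,"wx":0,"wy":0,"wz":0,"fingers":0}
    - {"x":1.1,"y":0,"z":0.4,"wx":0,"wy":0,"wz":0,"fingers":0}
    - {"x":1.0,"y":0,"z":0.6,"wx":0,"wy":0,"wz":0,"fingers":0}
    - {"x":1.0,"y":0,"z":0.6,"wx":0,"wy":0,"wz":0,"fingers":0}

```text
time_s: 3.0
position: [0.5476, 0.1554, 0.1646]
ee_rot: [-0.011, 1.0, 0.0, 0.001]
contact_force: [1.3, -0.2, 0.3]
finger_gap: 0.0
```

Run:
```python
from h import *
s,m=st();crop('scene',250,120,200,180,3,'c5.png')
```

```text
t 3.0 p [0.5476 0.1554 0.1646] F [ 1.3 -0.2  0.3] M [-0.08 -0.2   0.02] gap 0.0
```

View pics/c5.png

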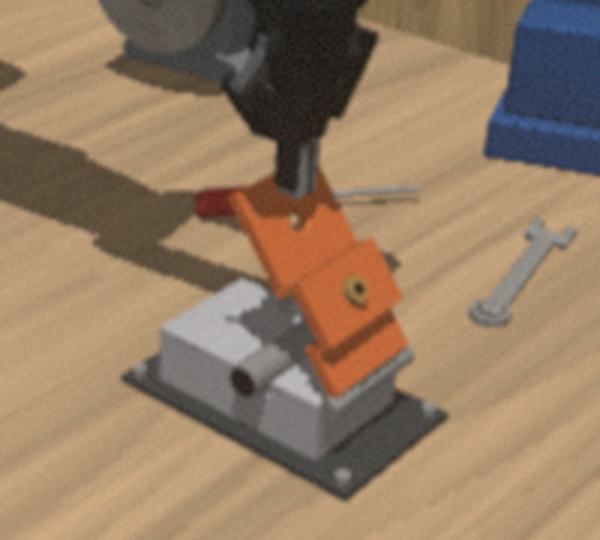

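The picture shows the lid following the fingertips at about 50°, with the tips beyond the lid hole at crop (295,190). I'll carry on down the arc.

Emit:
send_rows:
  increments:
    - {"x":0.9,"y":0,"z":0.8,"wx":0,"wy":0,"wz":0,"fingers":0}
    - {"x":0.9,"y":0,"z":1.0,"wx":0,"wy":0,"wz":0,"fingers":0}
    - {"x":0.8,"y":0,"z":0.9,"wx":0,"wy":0,"wz":0,"fingers":0}
    - {"x":0.7,"y":0,"z":1.0,"wx":0,"wy":0,"wz":0,"fingers":0}
    - {"x":0.6,"y":0,"z":1.0,"wx":0,"wy":0,"wz":0,"fingers":0}

```text
time_s: 3.55
position: [0.5086, 0.1547, 0.117]
ee_rot: [-0.011, 1.0, 0.0, 0.0]
contact_force: [-0.3, -0.4, 0.8]
finger_gap: 0.002
```

Emit:
send_rows:
  increments:
    - {"x":0.6,"y":0,"z":1.1,"wx":0,"wy":0,"wz":0,"fingers":0}
    - {"x":0.4,"y":0,"z":0.9,"wx":0,"wy":0,"wz":0,"fingers":0}
    - {"x":0.3,"y":0,"z":0.9,"wx":0,"wy":0,"wz":0,"fingers":0}
    - {"x":0.2,"y":0,"z":0.7,"wx":0,"wy":0,"wz":0,"fingers":0}
    - {"x":0.1,"y":0,"z":0.5,"wx":0,"wy":0,"wz":0,"fingers":0}

```text
time_s: 4.05
position: [0.4926, 0.1543, 0.0754]
ee_rot: [-0.011, 1.0, -0.0, -0.0]
contact_force: [-0.5, -0.7, 1.1]
finger_gap: 0.002
```

Run:
```python
from h import *
s,m=st();crop('scene',250,120,200,180,3,'c6.png')
```

```text
t 4.05 p [0.4926 0.1543 0.0754] F [-0.5 -0.7  1.1] M [-0.03  0.02  0.01] gap 0.002
```

View pics/c6.png

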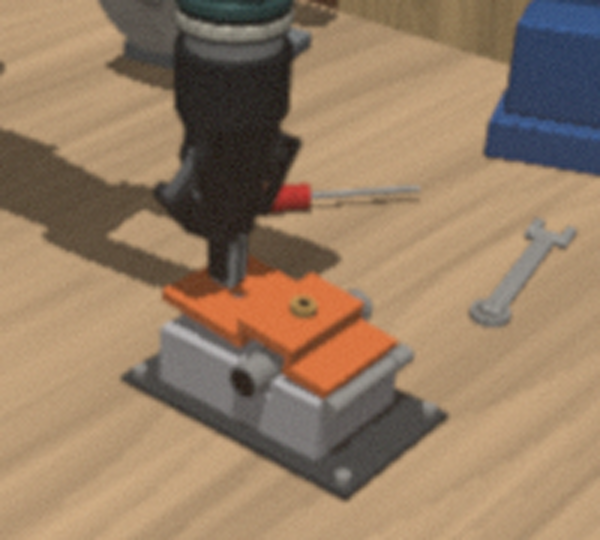

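The lid is now near 6°. I'll press on until the spring resists.

Emit:
send_rows:
  increments:
    - {"x":0.1,"y":0,"z":0.3,"wx":0,"wy":0,"wz":0,"fingers":0}
    - {"x":0,"y":0,"z":0.3,"wx":0,"wy":0,"wz":0,"fingers":0}
    - {"x":0,"y":0,"z":0.2,"wx":0,"wy":0,"wz":0,"fingers":0}
    - {"x":0,"y":0,"z":0.1,"wx":0,"wy":0,"wz":0,"fingers":0}

```text
time_s: 4.5
position: [0.4917, 0.1544, 0.0678]
ee_rot: [-0.011, 1.0, 0.0, -0.0]
contact_force: [-3.4, -1.7, 4.4]
finger_gap: 0.001
```

Emit:
send_rows:
  increments:
    - {"x":0,"y":0,"z":-2,"wx":0,"wy":0,"wz":0,"fingers":0}
    - {"x":0,"y":0,"z":-4,"wx":0,"wy":0,"wz":0,"fingers":0}
    - {"x":0,"y":0,"z":-4,"wx":0,"wy":0,"wz":0,"fingers":0}
    - {"x":0,"y":-4,"z":-2,"wx":0,"wy":0,"wz":0,"fingers":4.6}
    - {"x":0,"y":-4.8,"z":0,"wx":0,"wy":0,"wz":0,"fingers":4.6}

```text
time_s: 5.0
position: [0.4966, 0.0668, 0.192]
ee_rot: [-0.013, 1.0, 0.0, 0.005]
contact_force: [1.7, -0.4, 0.7]
finger_gap: 0.332
```

Emit:
send_rows:
  increments:
    - {"x":0,"y":-4.8,"z":0,"wx":0,"wy":0,"wz":0,"fingers":4.6}
    - {"x":0,"y":-4.8,"z":0,"wx":0,"wy":0,"wz":0,"fingers":4.6}
    - {"x":0,"y":-4.8,"z":0,"wx":0,"wy":0,"wz":0,"fingers":4.6}
    - {"x":0,"y":-4.8,"z":0,"wx":0,"wy":0,"wz":0,"fingers":4.6}

```text
time_s: 5.4
position: [0.4981, -0.1277, 0.1873]
ee_rot: [-0.011, 1.0, -0.0, 0.001]
contact_force: [1.0, 1.0, 0.0]
finger_gap: 0.542
```

Run:
```python
from h import *
s,m=st();print(m.round(3),to((.5065,-.1987,.16)))
i=manip.camera('top');crop('',235,165,90,130,4.6,'c7.png',i)
i=manip.camera('scene');crop('',250,120,200,180,3,'c8.png',i);crop('',40,180,220,200,3,'c9.png',i)
```

```text
t 5.4 p [ 0.4981 -0.1277  0.1873] F [1. 1. 0.] M [-0.03 -0.06  0.01] gap 0.542
[[-1.    -0.021  0.002]
 [-0.021  1.    -0.   ]
 [-0.002 -0.    -1.   ]] [-0.69 -7.12  2.73]
```

View pics/c7.png

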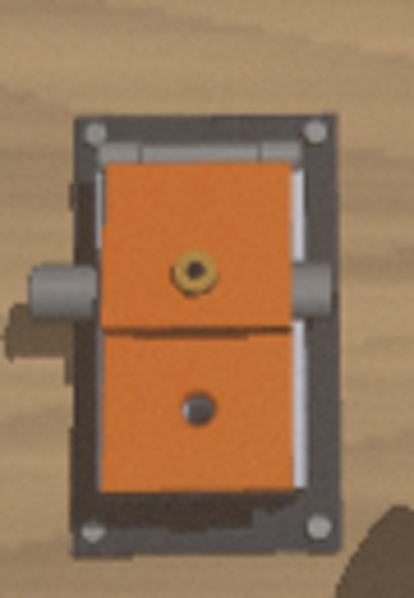

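View pics/c8.png

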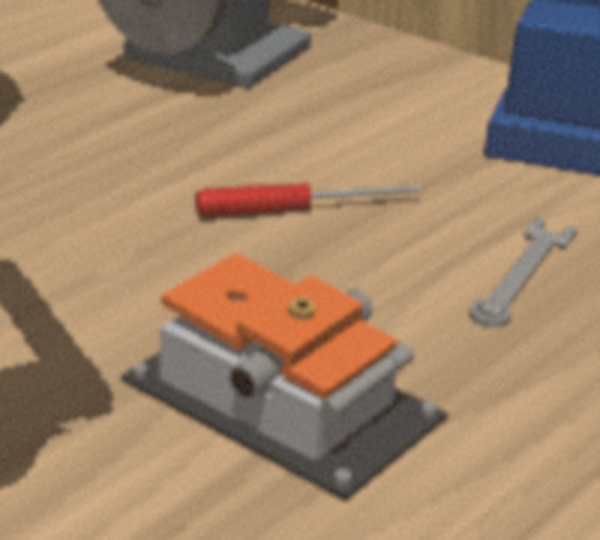

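View pics/c9.png

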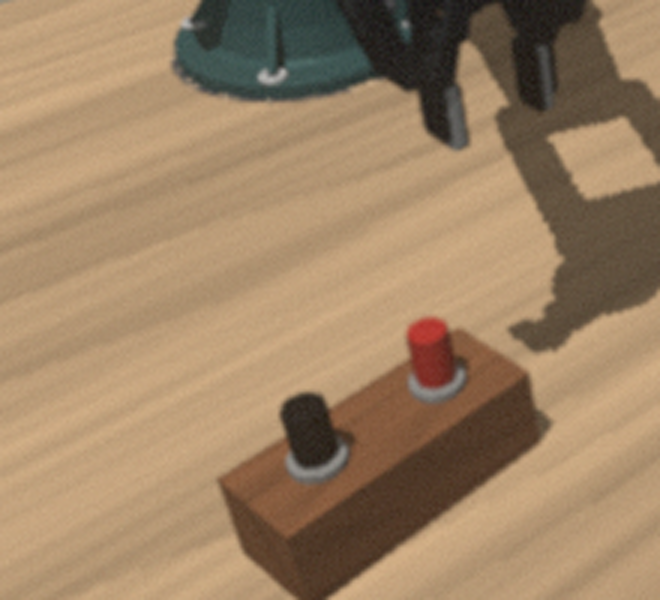

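The lid rests just above shut, with its hole at top crop (199,408) over the base hole. The red and black pins are undisturbed. I'll go above the red pin.

Run:
```python
from h import *
T=lambda x,y,x0,y0,s:((x+.5)/s-.5+x0,(y+.5)/s-.5+y0)
a=T(199,408,235,165,4.6);b=T(236,296,250,120,3)
print(tri(b,a),atz('top',a,.068),atz('scene',b,.068)); print(to((.506,-.1986,.14)))
```

```text
(array([0.50361634, 0.15359783, 0.06788947]), np.float64(6.725512910324026e-05)) [0.5035686  0.15355668 0.068     ] [0.50375919 0.15350385 0.068     ]
[-0.72 -6.72  4.7 ]
```

Emit:
send_rows:
  increments:
    - {"x":-0.4,"y":-3.6,"z":0,"wx":0,"wy":0,"wz":0,"fingers":4.6}
    - {"x":-0.4,"y":-3.5,"z":1.0,"wx":0,"wy":0,"wz":0,"fingers":4.6}
    - {"x":0,"y":0,"z":3.0,"wx":0,"wy":0,"wz":0,"fingers":4.6}
    - {"x":0,"y":0,"z":0,"wx":0,"wy":0,"wz":0,"fingers":4.6}

```text
time_s: 5.9
position: [0.5052, -0.1954, 0.1425]
ee_rot: [-0.01, 1.0, 0.002, -0.004]
contact_force: [-0.3, 1.1, -0.7]
finger_gap: 0.538
```

Run:
```python
from h import *
s,m=st();print(to((.506,-.1986,.066)))
i=manip.camera('scene');crop('',60,180,200,180,3,'d1.png',i)
i=manip.camera('top');crop('',390,190,150,120,5,'d2.png',i)
```

```text
t 5.9 p [ 0.5052 -0.1954  0.1425] F [-0.3  1.1 -0.7] M [-0.03 -0.02 -0.02] gap 0.538
[-0.13 -0.35  7.65]
```

View pics/d1.png

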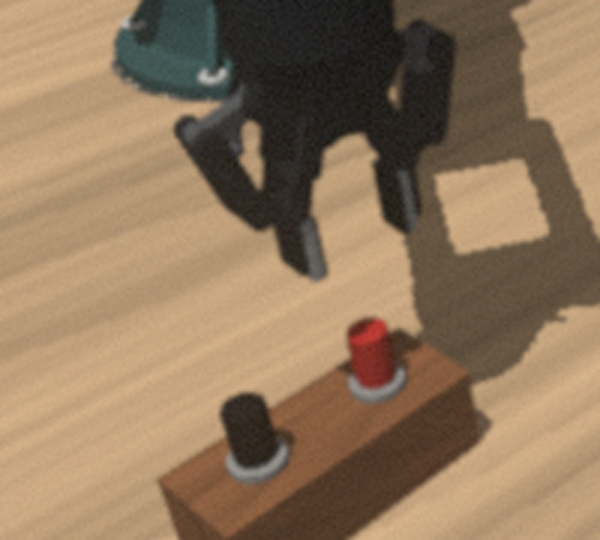

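View pics/d2.png

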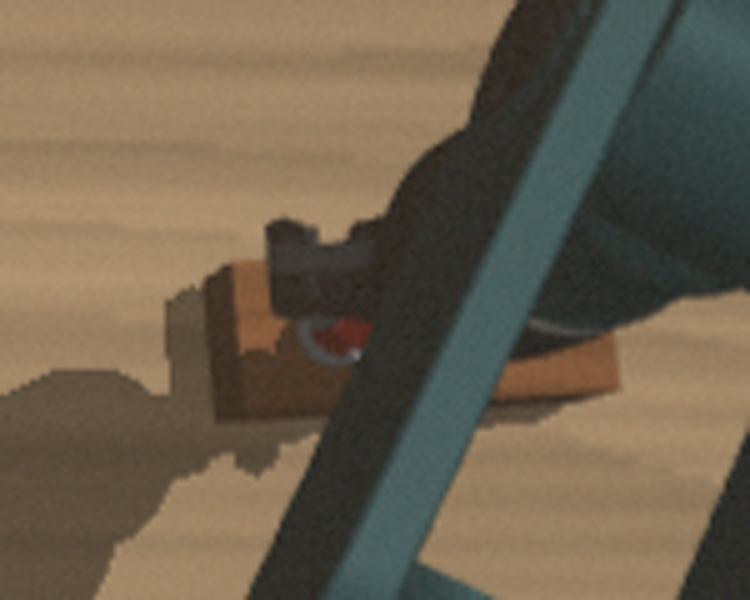

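Fingers are above the red pin at crop (370,350), in line with it. I'll descend.

Emit:
send_rows:
  increments:
    - {"x":-0.1,"y":0,"z":2.0,"wx":0,"wy":0,"wz":0,"fingers":4.6}
    - {"x":0,"y":0,"z":1.5,"wx":0,"wy":0,"wz":0,"fingers":4.6}
    - {"x":0,"y":0,"z":0,"wx":0,"wy":0,"wz":0,"fingers":4.6}

```text
time_s: 6.3
position: [0.5074, -0.195, 0.1106]
ee_rot: [-0.011, 1.0, 0.001, -0.002]
contact_force: [0.5, 0.9, -0.4]
finger_gap: 0.539
```

Run:
```python
from h import *
s,m=st();print(m.round(3),to((.506,-.1986,.066)))
i=manip.camera('scene');crop('',60,180,200,180,3,'d3.png',i)
```

```text
t 6.3 p [ 0.5074 -0.195   0.1106] F [ 0.5  0.9 -0.4] M [ 0.03 -0.02 -0.01] gap 0.539
[[-1.    -0.022 -0.003]
 [-0.022  1.     0.002]
 [ 0.003  0.002 -1.   ]] [ 0.13 -0.37  4.46]
```

View pics/d3.png

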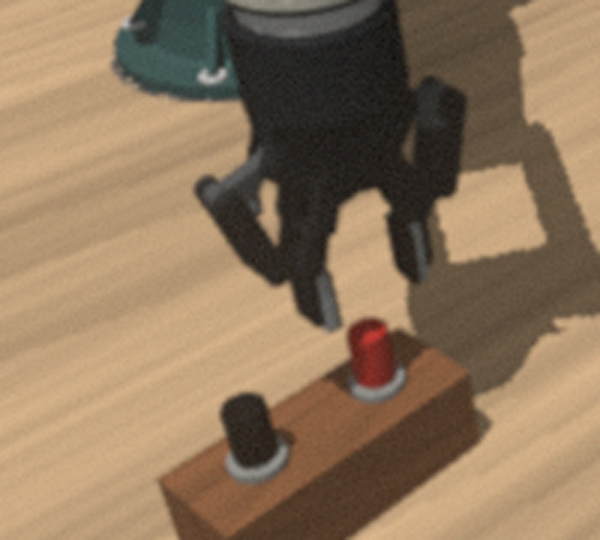

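Emit:
send_rows:
  increments:
    - {"x":0.1,"y":-0.35,"z":1.5,"wx":0,"wy":0,"wz":0,"fingers":4.6}
    - {"x":0,"y":0,"z":1.5,"wx":0,"wy":0,"wz":0,"fingers":4.6}
    - {"x":0,"y":0,"z":1.2,"wx":0,"wy":0,"wz":0,"fingers":4.6}
    - {"x":0,"y":0,"z":0,"wx":0,"wy":0,"wz":0,"fingers":4.6}

```text
time_s: 6.75
position: [0.5056, -0.199, 0.0671]
ee_rot: [-0.01, 1.0, 0.001, -0.003]
contact_force: [0.0, -0.0, 0.1]
finger_gap: 0.54
```

Run:
```python
from h import *
s,m=st();print(to((.506,-.1986,.066)))
i=manip.camera('scene');crop('',60,180,200,180,3,'d4.png',i)
```

```text
t 6.75 p [ 0.5056 -0.199   0.0671] F [ 0.  -0.   0.1] M [-0.04 -0.02  0.04] gap 0.54
[-0.04  0.04  0.11]
```

View pics/d4.png

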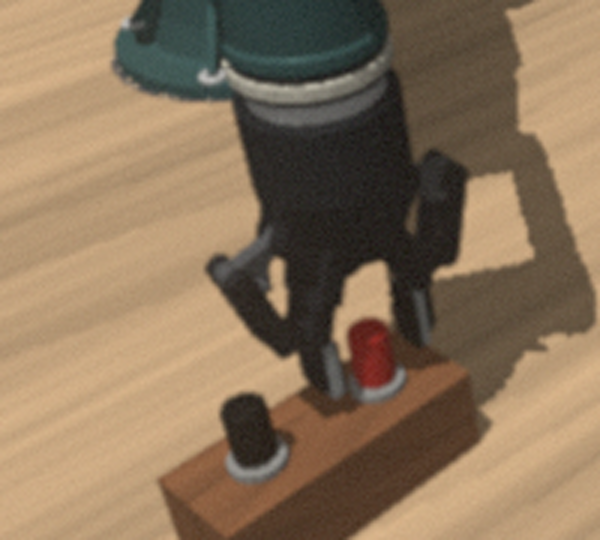

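The red knob stands between the pads and the black pin is clear. I'll close.

Emit:
send_rows:
  increments:
    - {"x":0,"y":0,"z":0,"wx":0,"wy":0,"wz":0,"fingers":1.5}
    - {"x":0,"y":0,"z":0,"wx":0,"wy":0,"wz":0,"fingers":1.5}
    - {"x":0,"y":0,"z":0,"wx":0,"wy":0,"wz":0,"fingers":1.5}
    - {"x":0,"y":0,"z":0,"wx":0,"wy":0,"wz":0,"fingers":1.5}
    - {"x":0,"y":0,"z":0,"wx":0,"wy":0,"wz":0,"fingers":1.5}
  grip_force: 90

```text
time_s: 7.3
position: [0.5081, -0.2002, 0.0713]
ee_rot: [-0.011, 1.0, -0.0, 0.001]
contact_force: [-0.4, 0.5, 3.2]
finger_gap: 0.225
```

Run:
```python
from h import *
s,m=st();print(m.round(3))
```

```text
t 7.3 p [ 0.5081 -0.2002  0.0713] F [-0.4  0.5  3.2] M [ 0.01 -0.03  0.06] gap 0.225
[[-1.    -0.021  0.002]
 [-0.021  1.    -0.001]
 [-0.002 -0.001 -1.   ]]
```

Emit:
send_rows:
  increments:
    - {"x":0,"y":0,"z":-1,"wx":0,"wy":0,"wz":0,"fingers":1.5}
    - {"x":0,"y":0,"z":-2,"wx":0,"wy":0,"wz":0,"fingers":1.5}
    - {"x":0,"y":0,"z":-4,"wx":0,"wy":0,"wz":0,"fingers":1.5}
    - {"x":0,"y":0,"z":-3,"wx":0,"wy":0,"wz":0,"fingers":1.5}

```text
time_s: 7.7
position: [0.5074, -0.1999, 0.1721]
ee_rot: [-0.011, 1.0, -0.0, 0.0]
contact_force: [0.8, -0.7, -1.8]
finger_gap: 0.223
```

Run:
```python
from h import *
s,m=st();print(m.round(3))
i=manip.camera('scene');crop('',60,150,200,180,3,'e1.png',i)
```

```text
t 7.7 p [ 0.5074 -0.1999  0.1721] F [ 0.8 -0.7 -1.8] M [-0.02 -0.   -0.  ] gap 0.223
[[-1.    -0.021  0.   ]
 [-0.021  1.    -0.   ]
 [-0.    -0.    -1.   ]]
```

View pics/e1.png

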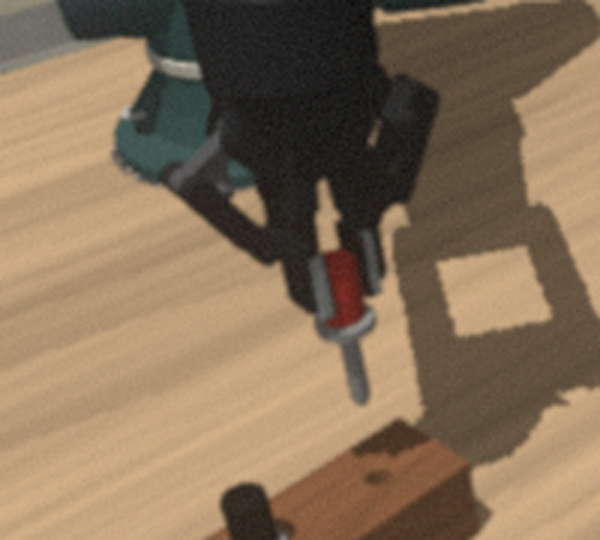

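The pin is held straight with its shank free of the block, with foot at crop (360,398), and the black pin is still in place. I'll carry it to the jig.

Emit:
send_rows:
  increments:
    - {"x":0,"y":3.0,"z":-1,"wx":0,"wy":0,"wz":0,"fingers":1.5}
    - {"x":0,"y":4.6,"z":0,"wx":0,"wy":0,"wz":0,"fingers":1.5}
    - {"x":0,"y":4.6,"z":0,"wx":0,"wy":0,"wz":0,"fingers":1.5}
    - {"x":0,"y":4.6,"z":0,"wx":0,"wy":0,"wz":0,"fingers":1.5}
    - {"x":0,"y":4.6,"z":0,"wx":0,"wy":0,"wz":0,"fingers":1.5}

```text
time_s: 8.25
position: [0.5023, 0.0157, 0.1801]
ee_rot: [-0.01, 1.0, 0.0, -0.0]
contact_force: [0.8, -0.6, -1.9]
finger_gap: 0.226
```

Emit:
send_rows:
  increments:
    - {"x":0,"y":4.6,"z":0,"wx":0,"wy":0,"wz":0,"fingers":1.5}
    - {"x":0,"y":4.4,"z":0,"wx":0,"wy":0,"wz":0,"fingers":1.5}
    - {"x":0,"y":3.0,"z":0,"wx":0,"wy":0,"wz":0,"fingers":1.5}
    - {"x":0,"y":1.9,"z":0,"wx":0,"wy":0,"wz":0,"fingers":1.5}
    - {"x":0,"y":0,"z":0,"wx":0,"wy":0,"wz":0,"fingers":1.5}

```text
time_s: 8.75
position: [0.4992, 0.1554, 0.1799]
ee_rot: [-0.013, 1.0, 0.0, -0.001]
contact_force: [0.1, -0.4, -0.7]
finger_gap: 0.224
```

Run:
```python
from h import *
s,m=st();print(m.round(3),to((.503,.1537,.15)))
i=manip.camera('scene');crop('',270,130,120,110,5,'f1.png',i)
i=manip.camera('top');crop('',225,165,110,110,5,'f2.png',i)
```

```text
t 8.75 p [0.4992 0.1554 0.1799] F [ 0.1 -0.4 -0.7] M [ 0.03 -0.01  0.06] gap 0.224
[[-1.    -0.025 -0.001]
 [-0.025  1.     0.001]
 [ 0.001  0.001 -1.   ]] [-0.37 -0.18  2.99]
```

View pics/f1.png

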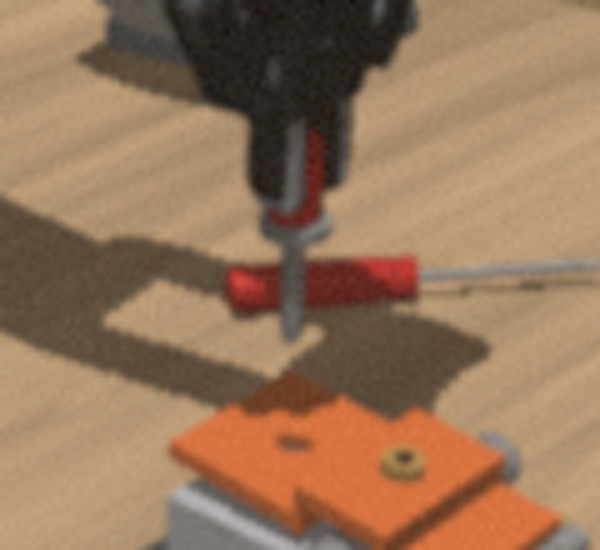

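View pics/f2.png

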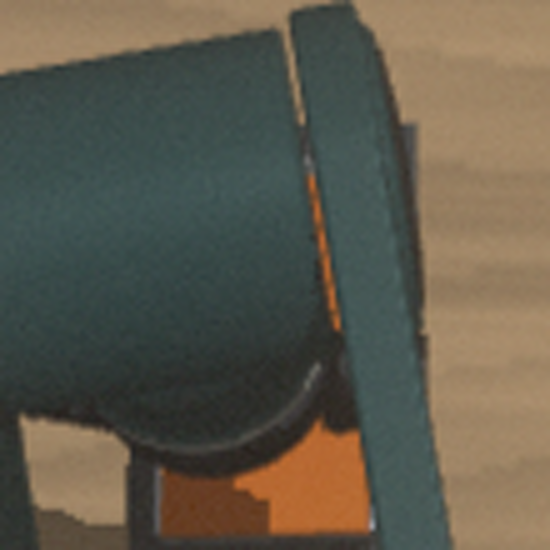

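```bash
cat >> h.py <<'E'
T=lambda x,y,x0,y0,s:((x+.5)/s-.5+x0,(y+.5)/s-.5+y0)
E
python3 - <<'E'
from h import *
f=T(291,338,270,130,5);c=T(296,226,270,130,5);t=T(291,240,270,130,5)
for h in(.062,.064,.066,.068):
    z=.1799-h;print(h,atz('scene',f,z).round(4),atz('scene',c,z+.053).round(4))
P=lambda p:((np.array(proj('scene',p))-[270,130]+.5)*5-.5).round(1)
p=np.array([.4992,.1554,.1799])
for h in(.062,.066):print(h,P([p-[0,0,h],p-[0,0,h-.050],p-[0,0,h-.053]]).tolist())
print(P([[.5032,.1537,.068]]))
E
```

```text
0.062 [0.5015 0.1523 0.1179] [0.5057 0.1483 0.1709]
0.064 [0.4991 0.155  0.1159] [0.5031 0.1514 0.1689]
0.066 [0.4968 0.1578 0.1139] [0.5004 0.1544 0.1669]
0.068 [0.4944 0.1605 0.1119] [0.4978 0.1575 0.1649]
0.062 [[291.9, 333.5], [295.4, 221.9], [295.6, 215.0]]
0.066 [[291.6, 342.1], [295.1, 231.1], [295.3, 224.2]]
[[293. 443.]]
```

Pin axis columns (291 at the foot, 296 at the collar) match a vertical pin at the TCP to within about 1 px. I'll centre it over the hole and come down to just above the lid.

Emit:
send_rows:
  increments:
    - {"x":-0.4,"y":-0.2,"z":1.5,"wx":0,"wy":0,"wz":0,"fingers":1.5}
    - {"x":0,"y":0,"z":1.5,"wx":0,"wy":0,"wz":0,"fingers":1.5}
    - {"x":0,"y":0,"z":0.6,"wx":0,"wy":0,"wz":0,"fingers":1.5}
    - {"x":0,"y":0,"z":0,"wx":0,"wy":0,"wz":0,"fingers":1.5}

```text
time_s: 9.25
position: [0.5027, 0.1501, 0.1416]
ee_rot: [-0.01, 1.0, -0.0, -0.002]
contact_force: [-1.1, -0.1, -1.0]
finger_gap: 0.223
```

Run:
```python
from h import *
s,m=st();print(m.round(3),to((.503,.1537,.135)))
i=manip.camera('scene');crop('',290,150,80,80,7,'g1.png',i)
p=s['position'];P=lambda p:((np.array(proj('scene',p))-[290,150]+.5)*7-.5).round(1)
for h in(.064,.066):print(P([p-[0,0,h],p-[0,0,h-.05]]).tolist())
print(P([[.5034,.1536,.068]]))
```

```text
t 9.25 p [0.5027 0.1501 0.1416] F [-1.1 -0.1 -1. ] M [ 0.04 -0.03 -0.01] gap 0.223
[[-1.    -0.02  -0.005]
 [-0.02   1.    -0.001]
 [ 0.005 -0.001 -1.   ]] [-0.04  0.36  0.66]
[[262.0, 456.7], [266.7, 307.8]]
[[261.9, 462.4], [266.5, 313.9]]
[[270.7 480.8]]
```

View pics/g1.png

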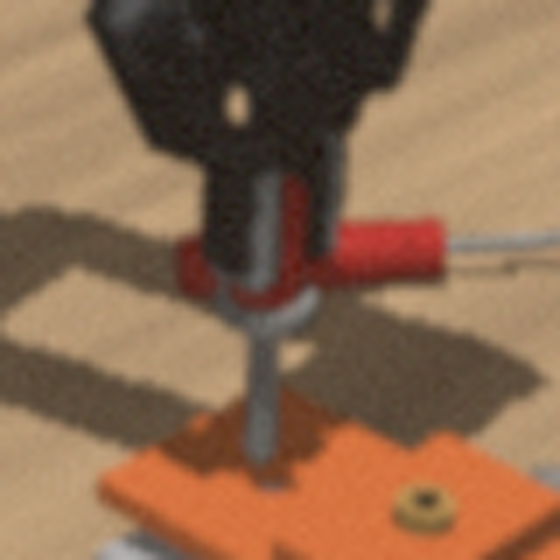

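The foot is at (257,462) and the hole at about (271,482), so it needs about +y. Correcting now.

Emit:
send_rows:
  increments:
    - {"x":0,"y":0.35,"z":0,"wx":0,"wy":0,"wz":0,"fingers":1.5}
    - {"x":0,"y":0,"z":0,"wx":0,"wy":0,"wz":0,"fingers":1.5}
    - {"x":0,"y":0,"z":0,"wx":0,"wy":0,"wz":0,"fingers":1.5}

```text
time_s: 9.6
position: [0.5043, 0.1549, 0.1451]
ee_rot: [-0.011, 1.0, 0.0, 0.001]
contact_force: [-0.3, -0.9, -0.8]
finger_gap: 0.229
```

Run:
```python
from h import *
s,m=st();print(m.round(3))
i=manip.camera('scene');crop('',290,150,80,80,7,'g2.png',i)
p=s['position'];P=lambda p:((np.array(proj('scene',p))-[290,150]+.5)*7-.5).round(1)
f=p-[0,0,.0655];print(P([f,f+[.001,0,0],f+[0,.001,0],f-[0,0,.001]]).tolist())
print(P([[.5034,.1536,.068]]));
for _ in range(3): st()
```

```text
t 9.6 p [0.5043 0.1549 0.1451] F [-0.3 -0.9 -0.8] M [-0.01 -0.03 -0.03] gap 0.229
[[-1.    -0.022  0.001]
 [-0.022  1.     0.   ]
 [-0.001  0.    -1.   ]]
[[276.9, 447.2], [279.5, 448.4], [279.2, 445.9], [276.8, 450.1]]
[[270.7 480.8]]
t 9.65 p [0.5042 0.1548 0.1449] F [ 0.1 -0.2 -0.8] M [ 0.03 -0.    0.04] gap 0.226
t 9.65 p [0.5042 0.1548 0.1449] F [ 0.1 -0.2 -0.8] M [ 0.03 -0.    0.04] gap 0.226
t 9.65 p [0.5042 0.1548 0.1449] F [ 0.1 -0.2 -0.8] M [ 0.03 -0.    0.04] gap 0.226
```

View pics/g2.png

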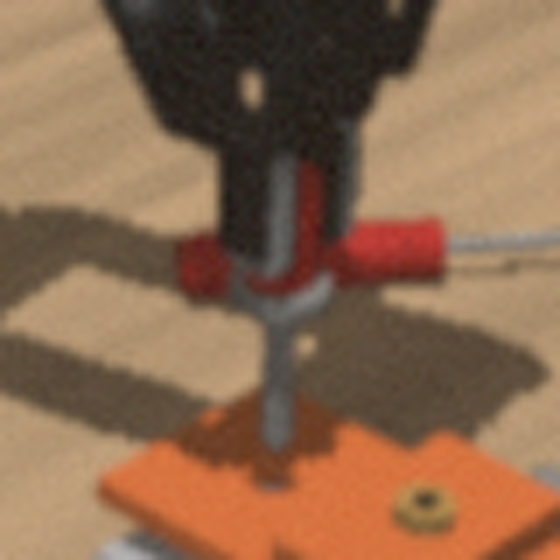

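Foot at (275,447), hole at about (271,481). At the lid's height the foot would land about 4 px to the right, so I'll shift by −0.8 mm x and −1.0 mm y and descend gently.

Emit:
send_rows:
  increments:
    - {"x":0.08,"y":-0.1,"z":0.4,"wx":0,"wy":0,"wz":0,"fingers":1.5}
    - {"x":0,"y":0,"z":0.4,"wx":0,"wy":0,"wz":0,"fingers":1.5}
    - {"x":0,"y":0,"z":0,"wx":0,"wy":0,"wz":0,"fingers":1.5}
    - {"x":0,"y":0,"z":0,"wx":0,"wy":0,"wz":0,"fingers":1.5}

```text
time_s: 10.05
position: [0.503, 0.1535, 0.1359]
ee_rot: [-0.011, 1.0, -0.0, -0.0]
contact_force: [0.2, -0.5, -0.7]
finger_gap: 0.228
```

Run:
```python
from h import *
s,m=st();print(m.round(3))
i=manip.camera('scene');crop('',290,150,80,80,7,'g3.png',i)
p=s['position'];P=lambda p:((np.array(proj('scene',p))-[290,150]+.5)*7-.5).round(1)
f=p-[0,0,.0655];print(P([f]).tolist())
```

```text
t 10.05 p [0.503  0.1535 0.1359] F [ 0.2 -0.5 -0.7] M [0.07 0.02 0.03] gap 0.228
[[-1.    -0.021 -0.001]
 [-0.021  1.    -0.   ]
 [ 0.001 -0.    -1.   ]]
[[269.6, 473.4]]
```

View pics/g3.png

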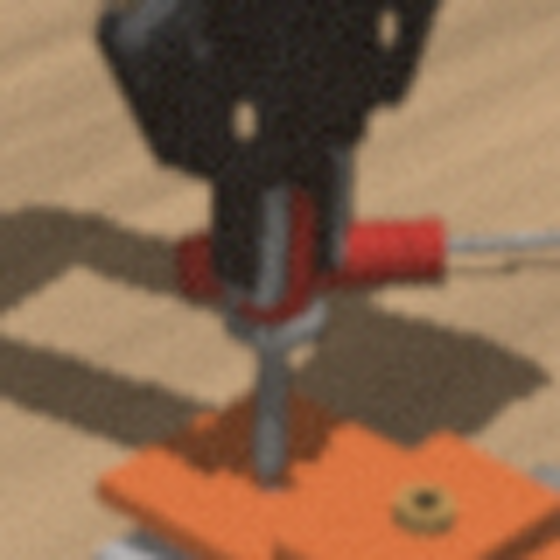

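The foot is at the lid hole's mouth. I'll descend in small steps and watch the force.

Emit:
send_rows:
  increments:
    - {"x":0,"y":0,"z":0.3,"wx":0,"wy":0,"wz":0,"fingers":1.5}
    - {"x":0,"y":0,"z":0.3,"wx":0,"wy":0,"wz":0,"fingers":1.5}
    - {"x":0,"y":0,"z":0.3,"wx":0,"wy":0,"wz":0,"fingers":1.5}
    - {"x":0,"y":0,"z":0,"wx":0,"wy":0,"wz":0,"fingers":1.5}

```text
time_s: 10.5
position: [0.503, 0.1535, 0.1266]
ee_rot: [-0.011, 1.0, -0.0, -0.0]
contact_force: [-0.3, -0.4, -0.8]
finger_gap: 0.227
```

Run:
```python
from h import *
s,m=st()
i=manip.camera('scene');crop('',290,150,80,80,7,'g4.png',i)
```

```text
t 10.5 p [0.503  0.1535 0.1266] F [-0.3 -0.4 -0.8] M [-0.01 -0.11  0.05] gap 0.227
```

View pics/g4.png

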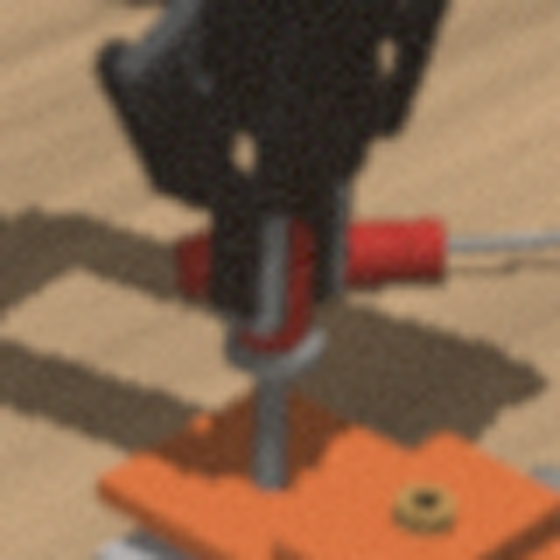

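The foot has entered the lid hole, with the shank shortened at (270,485) and no contact force. I'll go on toward the base hole.

Emit:
send_rows:
  increments:
    - {"x":0,"y":0,"z":0.4,"wx":0,"wy":0,"wz":0,"fingers":1.5}
    - {"x":0,"y":0,"z":0.4,"wx":0,"wy":0,"wz":0,"fingers":1.5}
    - {"x":0,"y":0,"z":0.3,"wx":0,"wy":0,"wz":0,"fingers":1.5}
    - {"x":0,"y":0,"z":0.2,"wx":0,"wy":0,"wz":0,"fingers":1.5}
    - {"x":0,"y":0,"z":0.2,"wx":0,"wy":0,"wz":0,"fingers":1.5}

```text
time_s: 11.05
position: [0.5031, 0.1536, 0.1121]
ee_rot: [-0.011, 1.0, 0.0, -0.0]
contact_force: [0.1, -0.6, -0.6]
finger_gap: 0.225
```

Run:
```python
from h import *
s,m=st()
```

```text
t 11.05 p [0.5031 0.1536 0.1121] F [ 0.1 -0.6 -0.6] M [ 0.04 -0.04 -0.02] gap 0.225
```

Emit:
send_rows:
  increments:
    - {"x":0,"y":0,"z":0.3,"wx":0,"wy":0,"wz":0,"fingers":1.5}
    - {"x":0,"y":0,"z":0.3,"wx":0,"wy":0,"wz":0,"fingers":1.5}
    - {"x":0,"y":0,"z":0.2,"wx":0,"wy":0,"wz":0,"fingers":1.5}

```text
time_s: 11.35
position: [0.5031, 0.1536, 0.104]
ee_rot: [-0.011, 1.0, 0.0, -0.0]
contact_force: [0.1, 0.4, -0.4]
finger_gap: 0.219
```

Run:
```python
from h import *
s,m=st()
i=manip.camera('scene');crop('',290,150,80,80,7,'g5.png',i)
```

```text
t 11.35 p [0.5031 0.1536 0.104 ] F [ 0.1  0.4 -0.4] M [-0.01 -0.02 -0.  ] gap 0.219
```

View pics/g5.png

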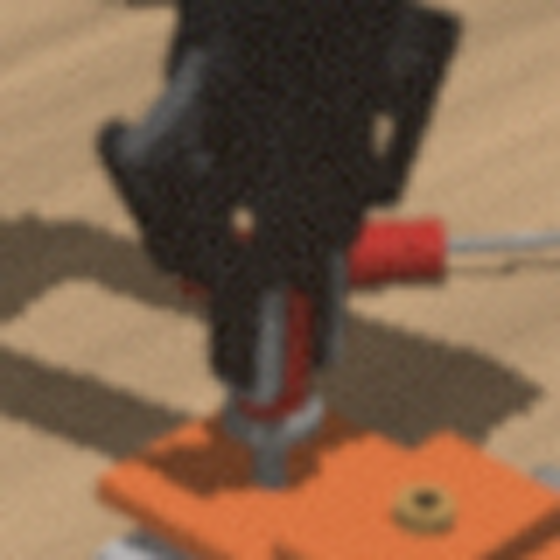

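The foot is now in the base hole (foot z ≈ 38 mm, no resistance). I'll continue to collar contact.

Emit:
send_rows:
  increments:
    - {"x":0,"y":0,"z":0.5,"wx":0,"wy":0,"wz":0,"fingers":1.5}
    - {"x":0,"y":0,"z":0.5,"wx":0,"wy":0,"wz":0,"fingers":1.5}
    - {"x":0,"y":0,"z":0.4,"wx":0,"wy":0,"wz":0,"fingers":1.5}
    - {"x":0,"y":0,"z":0.3,"wx":0,"wy":0,"wz":0,"fingers":1.5}
    - {"x":0,"y":0,"z":0.2,"wx":0,"wy":0,"wz":0,"fingers":1.5}
  grip_force: 110

```text
time_s: 11.9
position: [0.5033, 0.1535, 0.0859]
ee_rot: [-0.011, 1.0, -0.0, 0.0]
contact_force: [-1.1, -1.2, 4.9]
finger_gap: 0.213
```

Run:
```python
from h import *
s,m=st()
```

```text
t 11.9 p [0.5033 0.1535 0.0859] F [-1.1 -1.2  4.9] M [-0.23  0.35  0.01] gap 0.213
```

Emit:
send_rows:
  increments:
    - {"x":0,"y":0,"z":0.2,"wx":0,"wy":0,"wz":0,"fingers":1.5}
    - {"x":0,"y":0,"z":0.2,"wx":0,"wy":0,"wz":0,"fingers":1.5}
    - {"x":0,"y":0,"z":0.2,"wx":0,"wy":0,"wz":0,"fingers":1.5}

```text
time_s: 12.2
position: [0.5033, 0.1535, 0.0801]
ee_rot: [-0.011, 1.0, -0.0, 0.0]
contact_force: [-3.0, -1.7, 6.2]
finger_gap: 0.222
```

Run:
```python
from h import *
s,m=st()
i=manip.camera('scene');crop('',290,150,110,100,6,'g6.png',i)
```

```text
t 12.2 p [0.5033 0.1535 0.0801] F [-3.  -1.7  6.2] M [-0.29  0.47  0.03] gap 0.222
```

View pics/g6.png

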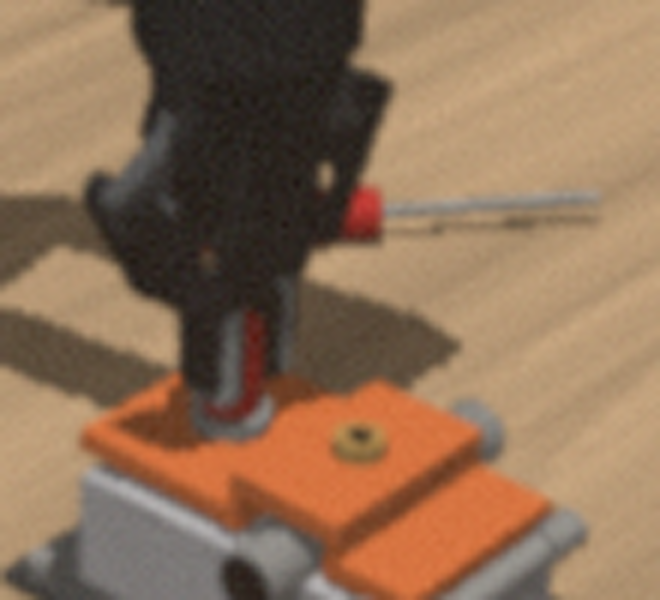

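The collar sits on the lid at (235,420) and the lid is still slightly up. The force is 6 N and rising as expected, so I'll keep pressing.

Emit:
send_rows:
  increments:
    - {"x":0,"y":0,"z":0.2,"wx":0,"wy":0,"wz":0,"fingers":1.5}
    - {"x":0,"y":0,"z":0.2,"wx":0,"wy":0,"wz":0,"fingers":1.5}
    - {"x":0,"y":0,"z":0,"wx":0,"wy":0,"wz":0,"fingers":1.5}

```text
time_s: 12.55
position: [0.5032, 0.1536, 0.0763]
ee_rot: [-0.011, 1.0, 0.0, 0.0]
contact_force: [-3.2, -0.2, 4.9]
finger_gap: 0.215
```

Run:
```python
from h import *
s,m=st()
```

```text
t 12.55 p [0.5032 0.1536 0.0763] F [-3.2 -0.2  4.9] M [-0.22  0.59 -0.02] gap 0.215
```

Emit:
send_rows:
  increments:
    - {"x":0,"y":0,"z":0.1,"wx":0,"wy":0,"wz":0,"fingers":1.5}
    - {"x":0,"y":0,"z":0.1,"wx":0,"wy":0,"wz":0,"fingers":1.5}
    - {"x":0,"y":0,"z":0.0,"wx":0,"wy":0,"wz":0,"fingers":1.5}

```text
time_s: 12.85
position: [0.5032, 0.1536, 0.0761]
ee_rot: [-0.011, 1.0, -0.0, 0.0]
contact_force: [-7.5, -2.3, 13.8]
finger_gap: 0.216
```

Run:
```python
from h import *
s,m=st()
i=manip.camera('scene');crop('',290,150,110,100,6,'g7.png',i)
```

```text
t 12.85 p [0.5032 0.1536 0.0761] F [-7.5 -2.3 13.8] M [-0.4   1.19 -0.02] gap 0.216
```

View pics/g7.png

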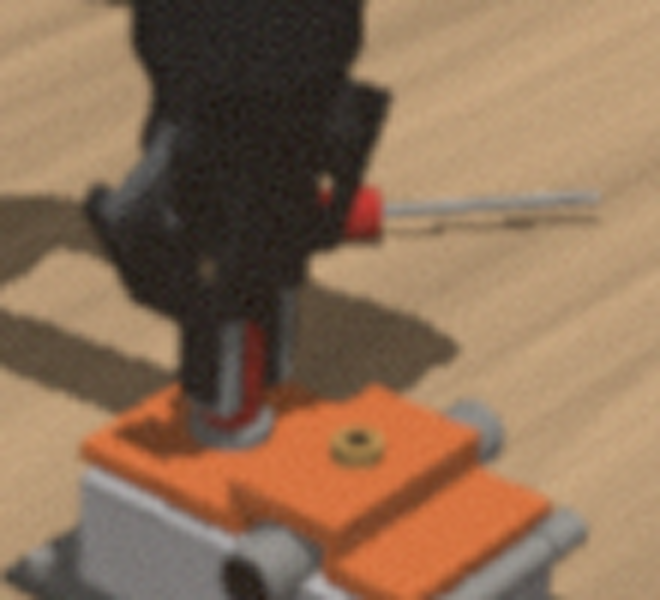

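The force jumped to 14 N at the expected shut height (76 mm against 75.5 predicted), but there is a −7.5 N side force. I'll relieve it by moving slightly to −x and press again to rule out jamming.

Emit:
send_rows:
  increments:
    - {"x":0.1,"y":0,"z":0,"wx":0,"wy":0,"wz":0,"fingers":1.5}
    - {"x":0.05,"y":-0.03,"z":0.1,"wx":0,"wy":0,"wz":0,"fingers":1.5}
    - {"x":0,"y":0,"z":0,"wx":0,"wy":0,"wz":0,"fingers":1.5}

```text
time_s: 13.2
position: [0.5032, 0.1536, 0.0761]
ee_rot: [-0.011, 1.0, 0.0, 0.002]
contact_force: [-4.7, -1.6, 15.1]
finger_gap: 0.214
```

Run:
```python
from h import *
s,m=st()
i=manip.camera('scene');crop('',290,150,110,100,6,'g8.png',i)
P=lambda p:((np.array(proj('scene',p))-[290,150]+.5)*6-.5).round(1)
H=np.array([.618,.1562,.05]);u=np.array([np.cos(.022),np.sin(.022),0]);v=np.array([-u[1],u[0],0])
for th in(0,.02,.04,.07):
    o=lambda r,h,y:H-u*(r*np.cos(th)-h*np.sin(th))+np.array([0,0,r*np.sin(th)+h*np.cos(th)])+v*y
    print(th,P([o(.15,.01,-.04),o(.15,.002,-.04),o(.15,.01,.04),o(.083,.002,-.04),o(.06,.03,0)]).tolist())
```

```text
t 13.2 p [0.5032 0.1536 0.0761] F [-4.7 -1.6 15.1] M [-0.37  0.81 -0.01] gap 0.214
0 [[79.6, 439.4], [79.7, 458.7], [228.9, 353.6], [225.1, 532.1], [357.0, 440.0]]
0.02 [[80.1, 432.3], [79.8, 451.5], [229.6, 346.8], [225.4, 528.0], [358.6, 437.7]]
0.04 [[80.7, 425.3], [80.1, 444.4], [230.4, 340.0], [225.7, 524.1], [360.3, 435.4]]
0.07 [[81.8, 414.9], [80.7, 433.8], [231.9, 329.8], [226.3, 518.2], [362.9, 432.0]]
```

View pics/g8.png

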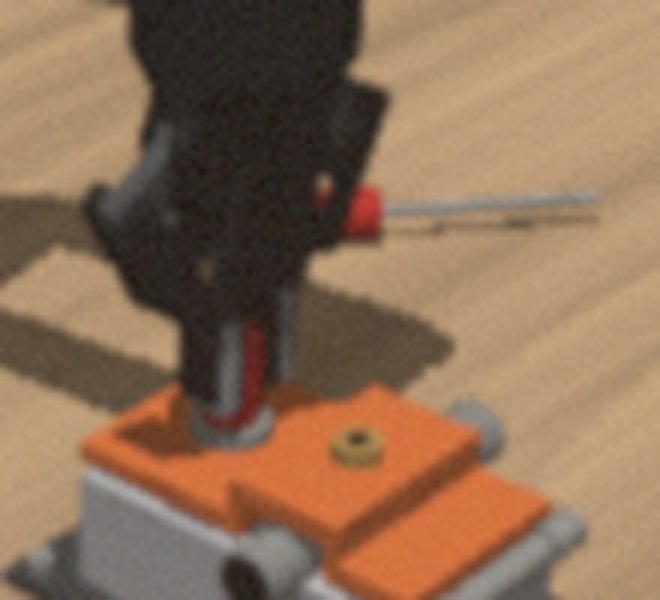

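The lid's corner at (82,446–462) matches the projection for fully shut (439/459), not the raised one (415/434). The contact is hard, since 1 mm of extra command gave no travel. I'll add a little push for margin and check it holds.

Emit:
send_rows:
  increments:
    - {"x":0.1,"y":-0.03,"z":0.1,"wx":0,"wy":0,"wz":0,"fingers":1.5}
    - {"x":0,"y":0,"z":0,"wx":0,"wy":0,"wz":0,"fingers":1.5}
    - {"x":0,"y":0,"z":0,"wx":0,"wy":0,"wz":0,"fingers":1.5}
    - {"x":0,"y":0,"z":0,"wx":0,"wy":0,"wz":0,"fingers":1.5}
    - {"x":0,"y":0,"z":0,"wx":0,"wy":0,"wz":0,"fingers":1.5}

```text
time_s: 13.75
position: [0.5031, 0.1535, 0.076]
ee_rot: [-0.011, 1.0, 0.001, 0.004]
contact_force: [-4.0, -0.5, 16.9]
finger_gap: 0.218
```

Emit:
send_rows:
  increments:
    - {"x":0,"y":0,"z":0,"wx":0,"wy":0,"wz":0,"fingers":1.5}
    - {"x":0,"y":0,"z":0,"wx":0,"wy":0,"wz":0,"fingers":1.5}
    - {"x":0,"y":0,"z":0,"wx":0,"wy":0,"wz":0,"fingers":1.5}
    - {"x":0,"y":0,"z":0,"wx":0,"wy":0,"wz":0,"fingers":1.5}
    - {"x":0,"y":0,"z":0,"wx":0,"wy":0,"wz":0,"fingers":1.5}

```text
time_s: 14.25
position: [0.5032, 0.1535, 0.0761]
ee_rot: [-0.011, 1.0, 0.001, 0.004]
contact_force: [-4.1, -0.7, 17.4]
finger_gap: 0.221
```

Run:
```python
from h import *
s,m=st()
i=manip.camera('scene');crop('',90,120,360,360,1.6,'g9.png',i)
st()
```

```text
t 14.25 p [0.5032 0.1535 0.0761] F [-4.1 -0.7 17.4] M [-0.24  0.7   0.01] gap 0.221
t 14.3 p [0.5032 0.1535 0.076 ] F [-3.2 -0.2 17.2] M [-0.3   0.7   0.02] gap 0.22
```

View pics/g9.png

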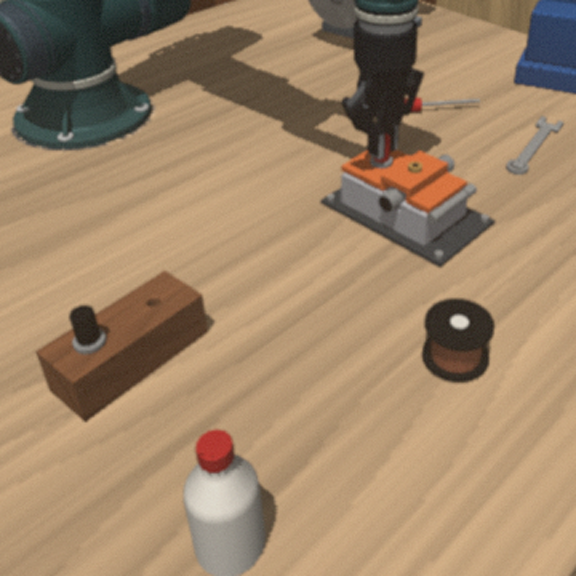

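The picture shows the lid shut under the collar at (383,160), the tube in its groove, and the stub pin, bottle and spool where they were. The push is steady at 17 N, so I'm handing in.

Run:
```python
from rig import manip
print(manip.close_job())
```

```text
the job is handed in; nothing more can be done
None
```

I swung the lid down over the tube and took the red-knobbed pin from the block. I then pushed it through the lid's hole into the base hole until its collar held the lid shut. I handed the job in at about 14.3 s, still gripping the pin and pressing.

**Last checks:**
- **Push:** steady at about 17 N over the last half second; the spring needs about 8 N.
- **Lid shut:** the TCP stopped hard at 76.0 mm, against 75.5 mm predicted for fully shut, and extra push gave no further travel. In the last close-up the lid's corner was nearest the projection for fully shut, about 3–7 px low in a 6× crop (about 1 px in the camera image).
- **Bystanders:** the tube, stub pin, bottle, spool, wrench and screwdriver looked undisturbed in the last picture.

**What disagreed:** a side force of about 3–4 N toward −x remained on the pin. I reduced it from 7.5 N but could not remove it. The arm's settled position was also up to about 4 mm off what was commanded, which I corrected from the camera before inserting the pin.

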